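Bring the linear amplifier on the air from its desk console

TASK

Bring the amplifier up from its tilted remote console: press the round power key, then the third antenna key from the left in the far row, then the narrow tune key, then the wide operate key, one key at a time and no other key; push each fully down, hold it for about half a second and let it come right up before the next. Then fold the hinged key cover down until it is fully shut and let go. Use a light finger (a few newtons do it, never lean on it with more than 25 N), and do not shove the console along the desk, push its head out of its tilt or disturb the other things.

Things in the scene. Friction and masses are not known exactly. Their poses are not given: they have to be found in the camera images.
- panel (a point): Centre of the key field, on the face of the console's tilting head: a grey slab 170 (own x) x 162 (own y) x 26 mm. 52 mm from its near edge. Own z is the face's outward normal, leaning towards the robot by the tilt (0.12 to 0.3 rad); own x runs up the slope away from the robot, own y to the left. Seven plain grey keys stand 8 mm proud of the face in two rows 42 mm apart.
- head_far (a point): Middle of the far upper edge of the head, on the face, 118 mm up the slope from panel. Axes as panel. Behind the cover's hinge the face carries only a flush display.
- head (a joint): Tilt of the head on its stiff friction hinge (axis along own y under the middle of the head, 26 mm below the face), rad: 0 = face level, grows as the far edge rises. It holds against about 1.6 N m and then slips.
- console: The whole loose console (foot, head, keys, cover), 1.9 kg nominal. Origin on the table under the middle of its 150 x 130 mm steel foot; x away from the robot at yaw 0, z up. The head's hinge axis is 56 mm above the table.
- power_top (a point): Centre of the top of the round power key (20 mm across), left in the near row: x -20, y 51 mm in the frame of panel. Axes as panel.
- ant3_top (a point): Centre of the top of the third antenna key from the left (16 mm square) in the far row: x 22, y -17 mm in the frame of panel. Its like neighbours stand 34 mm to either side. Axes as panel.
- tune_top (a point): Centre of the top of the narrow tune key (24 mm up the slope x 12 mm), middle of the near row: x -20, y 8 mm in the frame of panel. Axes as panel.
- operate_top (a point): Centre of the top of the wide operate key (16 mm up the slope x 44 mm), right in the near row: x -20, y -42 mm in the frame of panel. Axes as panel.
- power (a joint): Key travel in m: 0 up, 0.0045 fully down. Spring: about 1.6 N to start, about 5 N at the bottom, springs back by itself. The round power key.
- ant3 (a joint): Key travel in m: 0 up, 0.0045 fully down. Spring: about 1.6 N to start, about 5 N at the bottom, springs back by itself. Third antenna key.
- tune (a joint): Key travel in m: 0 up, 0.0045 fully down. Spring: about 1.6 N to start, about 5 N at the bottom, springs back by itself. Tune key.
- operate (a joint): Key travel in m: 0 up, 0.0045 fully down. Spring: about 1.6 N to start, about 5 N at the bottom, springs back by itself. Operate key.
- ant1 (a joint): Key travel in m: 0 up, 0.0045 fully down. Spring: about 1.6 N to start, about 5 N at the bottom, springs back by itself. First (leftmost) antenna key, 16 mm square, at x 22, y 51 mm in the frame of panel.
- ant2 (a joint): Key travel in m: 0 up, 0.0045 fully down. Spring: about 1.6 N to start, about 5 N at the bottom, springs back by itself. Second antenna key, 16 mm square, at x 22, y 17 mm in the frame of panel.
- ant4 (a joint): Key travel in m: 0 up, 0.0045 fully down. Spring: about 1.6 N to start, about 5 N at the bottom, springs back by itself. Fourth (rightmost) antenna key, 16 mm square, at x 22, y -51 mm in the frame of panel.
- cover (a joint): Angle of the hinged key cover, rad: 0 = shut, parallel to the face over all the keys; starts open at 2.1 to 2.45, folded back beyond the keys over the display; stop at 2.6. Hinge axis along the panel's own y, 50 mm up the slope from panel and 15 mm above the face; friction 0.09 N m, so it stays where it is left.
- cover_edge (a point): Middle of the cover's free edge. The cover is a flat clear pane in an aluminium frame, 94 mm from hinge to free edge, 146 mm wide, 5 mm thick at the frame, with thin clear skirts at both sides. Shut, this point lies 15 mm above the face and 44 mm down the slope from panel.
- mic: Bystander, loose: black fist microphone lying flat, about 140 x 56 mm, 28 mm high, left of the console. Origin on its underside near the middle.
- mouse: Bystander, loose: black mouse 90 x 60 mm, 34 mm high, right of the console. Origin on its underside near the middle.
- paddle: Bystander, loose: brass twin-lever morse paddle on a 75 x 60 mm dark steel base, 100 mm long over its levers, 40 mm high, pointing to the robot, left of the console. Origin on its underside near the middle.
- load: Bystander, loose: finned aluminium dummy load 80 x 50 mm, 25 mm high, right of the console. Origin on its underside near the middle.
- pencil: Bystander, loose: wooden pencil 175 mm long on the table to the left of the microphone. Origin on its underside near the middle.
- mug: Bystander, loose: white mug 80 mm across, 92 mm high, at the right. Origin on its underside near the middle.
- case: Bystander, loose: black spectacle case 158 x 62 mm, 44 mm high, at the left. Origin on its underside near the middle.

How it is judged:
By the outcome, as a careful person would: the job done as asked, in the order asked, and still so for the second after the job is handed in, with the robot touching nothing.
It also fails if it takes over 69 s, if anything falls off the work surface, if the arm or the gripper's body presses on something with over 40 N, if the wrist force passes 120 N, or if a joint passes its speed limit or range.

ROBOT

A 7-joint arm with a two-finger parallel gripper is mounted at the origin on the work surface. World frame = base frame: x ahead of the robot, y to its left, z up, the work surface at z = 0. Lengths are in m, angles in rad, forces in N, time in s.
With the tool pointing down it reaches from about 0.375 to 0.925 m from the base axis. Payload 3.1 kg.
Tool frame: the origin (TCP) lies at the very end of the fingers, on their centre line; the grasp point (between the pads) lies robot.hold_point_z behind it (robot.hold_point_z is the distance from the TCP to the grasp point, in m); z points along the fingers, y is the direction in which the jaws open and shut (so a half turn about z gives the same grasp; the last joint's range is limited). The gripper opens to 85 mm and grips with 20 to 120 N. Pads are 22 mm wide; open, the fingers measure 114 mm over their backs; the gripper's body (76 mm by 85 mm) begins 54 mm behind the grasp point. The pads swing forward as they close: fully open they stand 13 mm farther back than shut.
Start: joints at [-1.205, 0.383, 0.044, 1.598, -0.018, 1.161, -0.05], TCP at [0.291, 0.581, 0.231] pointing down, gripper open.
Joint ranges: [-2.61, 2.61], [-0.41, 2.15], [-1.48, 1.57], [0, 2.5], [-1.57, 4.71], [0.05, 1.97], [-2.85, 2.85]. Speed limits (rad/s): [2.79, 2.79, 3.14, 3.14, 3.14, 3.14, 3.14].

INTERFACE

Orientations are given as a 3x3 rotation matrix whose columns are the frame's x, y, z axes.
In Python, from workcell import robot gives the robot as it stands. The module is installed in compiled form; this text tells all that it offers.
- The arm moves only by the tool carry_out, never from a script. Its argument "steps" is a list of rows, each an object of numbers: "dx", "dy", "dz": the shift along the tool's x, y, z in mm; "spin": the turn about the tool's z in rad. A call has 1 to 8 rows; each row is the pose to reach, as a shift and turn from the pose commanded when the call began, along the tool's axes at that moment; what a row does not reach only later rows make up. A row lasts 1/10 s, in which the tool goes at most 50 mm and 8.59 degrees, less where a joint would pass 70% of its speed; a pose out of reach is approached as far as the arm can. A call with a gripper value outside its range is refused whole. "jaw" is the closure, from 0 (fully open) to 1 (shut), set as the call begins (left out, the last holds). The fingers move at their own pace and stop on an object; "force" is the grip in N (left out, the last holds). Time passes only in rows, so rows that repeat a pose let the fingers close. It gives the time, the measured TCP pose, the force and the opening at its end, in the units of the state.
- robot.get_state(): the state, without advancing time (a new reading comes with each control period).
- robot.grab_frame(name): name is "side" or "top" or "wrist"; returns (picture, depth): 384x512x3 uint8, blue, green, red; 384x512 float32, m along the optical axis (not along the pixel's ray), 0 where there is no reading.
- robot.camera_info(name): a dict with "K" (3x3 intrinsics, pixels), "rvec" (rotation vector, rad) and "tvec" (3), from world to camera coordinates, as OpenCV has them; the wrist camera has in their place "tool_from_camera" (4x4, takes a point from camera to tool coordinates, whose origin is the TCP and whose axes are the flange's). Camera axes: x right, y down, z forward; pixel columns grow to the right and rows downward; lengths in m; the calibration is good to about 2 mm. A picture is of the moment at which its call begins: read the wrist's pose just before it. camera_info takes no time and is no camera call.
- robot.finish_job(): hands the job in, once; it reports no verdict.
The state is a dict: "clock": time; "joint_positions": joint angles; "qvel": joint speeds; "effort": joint torques, N m; "position": TCP position; "tcp_rot": TCP orientation; "force": force on the tool from outside, world axes, zero at the start; "moment": the same for the moment, N m; "opening": opening from 0.0 (shut) to 1.0 (fully open).
Only numpy, scipy, OpenCV 4.12 (cv2) and the standard library are available. Lean on these libraries where they do the work, as an engineer would, in place of code of your own. Each camera call takes 0.05 s, during which the arm holds its last target. There are 200 camera calls.

## Working session

There is one attempt and no reset: what is moved stays moved. The work goes in short steps, Python scripts to look and compute and a tool call to move; the robot and the scene stay as the last step left them, time stands still between calls to the robot, and variables do not carry over. Pictures are saved under pics/ and viewed, about 8 in all and at most 12, crops included, and the job is handed in when it is done.

Besides the shell and the picture viewer there is one more tool, called after "Request:" by a JSON object that holds its "name" and its "arguments", one argument or row to a line. carry_out: Moves the arm, as the interface text tells. Its arguments: {"type":"object","properties":{"steps":{"type":"array","items":{"type":"object","properties":{"dx":{"type":"number"},"dy":{"type":"number"},"dz":{"type":"number"},"spin":{"type":"number"}}}},"jaw":{"type":"number"},"force":{"type":"number"}},"required":["steps"]}

```bash
mkdir -p pics
python3 - <<'E'
from workcell import robot
import numpy as np,cv2
s=robot.get_state(); print({k:np.round(v,3).tolist() for k,v in s.items()}, robot.hold_point_z)
ims=[]
for n in("top","side"):
    p,d=robot.grab_frame(n); np.savez(f"{n}0.npz",p=p,d=d); ims.append(p)
    c=robot.camera_info(n); print(n,{k:np.round(v,3).tolist() for k,v in c.items()})
    cv2.imwrite(f"pics/{n}0.png",cv2.resize(p,(800,600),interpolation=cv2.INTER_CUBIC))
print(np.round(robot.camera_info("wrist")["tool_from_camera"],3).tolist())
E
```

```text
{'clock': 0.0, 'joint_positions': [-1.205, 0.384, 0.044, 1.6, -0.018, 1.161, -0.05], 'qvel': [-0.0, -0.002, -0.0, 0.001, 0.001, -0.0, -0.0], 'effort': [-0.0, -43.345, 1.025, -24.951, 0.011, 0.011, -0.0], 'position': [0.29, 0.58, 0.23], 'tcp_rot': [[-0.894, 0.447, -0.001], [0.447, 0.894, -0.002], [-0.0, -0.003, -1.0]], 'force': [0.222, -0.034, 0.383], 'moment': [0.013, 0.005, -0.006], 'opening': 0.999} 0.0187
top {'K': [[470.171, 0.0, 255.887], [0.0, 470.171, 192.934], [0.0, 0.0, 1.0]], 'rvec': [2.211, -2.165, 0.074], 'tvec': [0.001, 0.545, 1.298]}
side {'K': [[424.072, 0.0, 255.331], [0.0, 424.072, 187.2], [0.0, 0.0, 1.0]], 'rvec': [2.293, -0.791, 0.285], 'tvec': [-0.435, 0.307, 1.13]}
[[-0.0, -0.96, -0.281, 0.072], [1.0, -0.001, 0.001, 0.0], [-0.001, -0.281, 0.96, -0.143], [0.0, 0.0, 0.0, 1.0]]
```

View pics/top0.png

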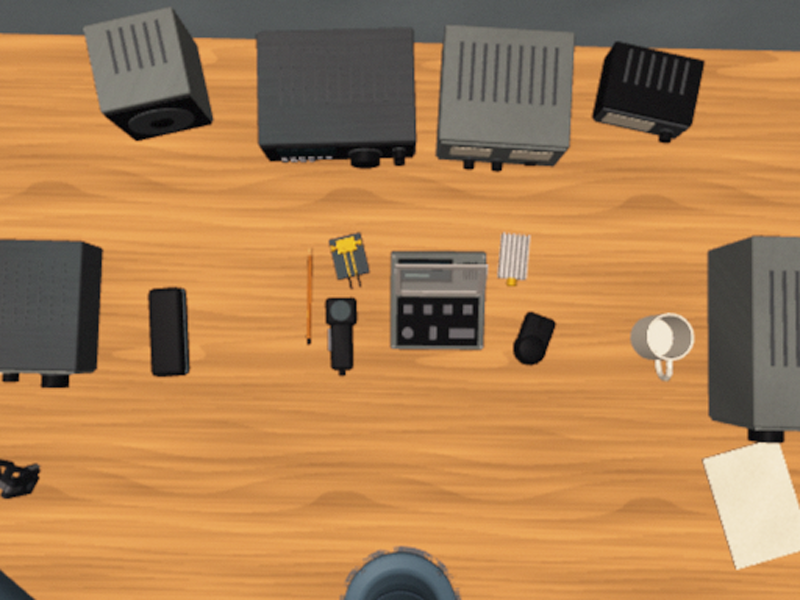

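View pics/side0.png

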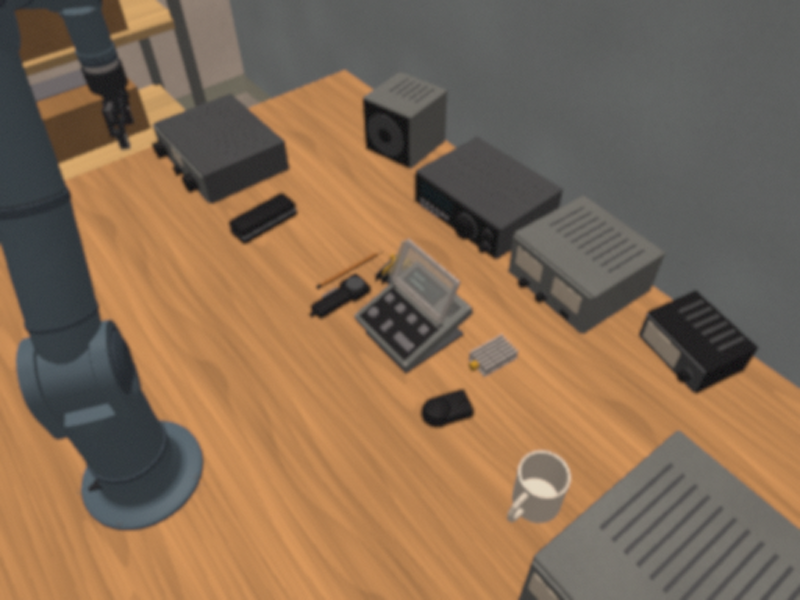

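Top view: the console is at about px (390–486, 250–350) of 800, with the near row of keys at row ~332 and the far row at ~310. The cover is open and leans back (frame edge at row ~265). Mic and paddle are to the left, mouse and load to the right.

```bash
cat > h.py <<'E'
from workcell import robot
import numpy as np,cv2
def pose(n,s=None):
    c=robot.camera_info(n)
    if n=="wrist":
        T=np.eye(4);T[:3,:3]=s["tcp_rot"];T[:3,3]=s["position"]
        return c["K"],T@np.array(c["tool_from_camera"])
    R=cv2.Rodrigues(np.array(c["rvec"]))[0];T=np.eye(4);T[:3,:3]=R.T;T[:3,3]=-R.T@np.array(c["tvec"]).ravel()
    return c["K"],T
def cloud(d,K,T):
    v,u=np.mgrid[:d.shape[0],:d.shape[1]]
    K=np.array(K);P=np.stack([(u-K[0,2])*d/K[0,0],(v-K[1,2])*d/K[1,1],d],-1)
    return P@T[:3,:3].T+T[:3,3]
E
python3 - <<'E'
from h import *
z=np.load("top0.npz");K,T=pose("top");P=cloud(z["d"],K,T)
f=512/800
for u,v in [(407,332),(432,332),(462,332),(407,310),(427,310),(447,310),(468,310),(393,347),(482,347),(391,254),(486,254),(435,267),(435,342),(340,330),(535,335),(430,400)]:
    print((u,v),np.round(P[round(v*f),round(u*f)],3),z["p"][round(v*f),round(u*f)])
s=robot.get_state();print(s["clock"])
E
```

```text
(407, 332) [ 0.49  -0.     0.073] [105 105 110]
(432, 332) [ 0.491 -0.043  0.07 ] [103 103 111]
(462, 332) [ 0.492 -0.097  0.07 ] [102 101 107]
(407, 310) [0.527 0.001 0.085] [103 104 110]
(427, 310) [ 0.528 -0.034  0.087] [105 104 111]
(447, 310) [ 0.529 -0.068  0.083] [104 104 111]
(468, 310) [ 0.529 -0.105  0.089] [102 102 107]
(393, 347) [0.463 0.021 0.058] [112 120 125]
(482, 347) [ 0.466 -0.131  0.055] [122 137 149]
(391, 254) [0.617 0.029 0.108] [ 96 121 150]
(486, 254) [ 0.634 -0.143  0.003] [ 86 131 186]
(435, 267) [ 0.589 -0.041  0.179] [110 120 131]
(435, 342) [ 0.473 -0.049  0.058] [19 18 21]
(340, 330) [0.492 0.116 0.024] [36 35 37]
(535, 335) [ 0.491 -0.229  0.024] [26 25 27]
(430, 400) [ 0.369 -0.045  0.001] [ 78 142 212]
0.1
```

Request:
{"name": "carry_out", "arguments": {
  "steps": [
    {"dx":-25,"dy":-25,"dz":-4},
    {"dx":-60,"dy":-60,"dz":-8},
    {"dx":-95,"dy":-95,"dz":-12},
    {"dx":-130,"dy":-130,"dz":-16},
    {"dx":-165,"dy":-165,"dz":-20},
    {"dx":-200,"dy":-200,"dz":-20},
    {"dx":-235,"dy":-235,"dz":-20},
    {"dx":-270,"dy":-270,"dz":-20}
  ],
  "jaw": 1,
  "force": 20
}}

```text
schema error: expected keys dx, dy, dz, spin
```

Request:
{"name": "carry_out", "arguments": {
  "steps": [
    {"dx":-35,"dy":-35,"spin":-0.1},
    {"dx":-70,"dy":-70,"spin":-0.2},
    {"dx":-105,"dy":-105,"spin":-0.3},
    {"dx":-140,"dy":-140,"spin":-0.4},
    {"dx":-175,"dy":-175,"spin":-0.48},
    {"dx":-200,"dy":-200,"spin":-0.48},
    {"dx":-200,"dy":-200,"spin":-0.48},
    {"dx":-200,"dy":-200,"spin":-0.48}
  ]
}}

```text
schema error: expected keys dx, dy, dz, spin
```

All four keys are required in each row.

Request:
{"name": "carry_out", "arguments": {
  "steps": [
    {"dx":-25,"dy":-25,"dz":-4,"spin":0},
    {"dx":-60,"dy":-60,"dz":-8,"spin":0},
    {"dx":-95,"dy":-95,"dz":-12,"spin":0},
    {"dx":-130,"dy":-130,"dz":-16,"spin":0},
    {"dx":-165,"dy":-165,"dz":-20,"spin":0},
    {"dx":-200,"dy":-200,"dz":-20,"spin":0},
    {"dx":-235,"dy":-235,"dz":-20,"spin":0},
    {"dx":-270,"dy":-270,"dz":-20,"spin":0}
  ],
  "jaw": 1,
  "force": 20
}}

```text
clock: 0.9
position: [0.4114, 0.2169, 0.251]
tcp_rot: [[-0.894, 0.447, -0.0], [0.447, 0.894, 0.0], [0.0, -0.0, -1.0]]
force: [1.4, -0.2, 0.5]
opening: 0.006
```

Request:
{"name": "carry_out", "arguments": {
  "steps": [
    {"dx":-35,"dy":-35,"dz":0,"spin":-0.1},
    {"dx":-70,"dy":-70,"dz":0,"spin":-0.2},
    {"dx":-105,"dy":-105,"dz":0,"spin":-0.3},
    {"dx":-140,"dy":-140,"dz":0,"spin":-0.4},
    {"dx":-175,"dy":-175,"dz":0,"spin":-0.48},
    {"dx":-200,"dy":-200,"dz":0,"spin":-0.48},
    {"dx":-200,"dy":-200,"dz":0,"spin":-0.48},
    {"dx":-200,"dy":-200,"dz":0,"spin":-0.48}
  ]
}}

```text
clock: 1.7
position: [0.5004, -0.0501, 0.2508]
tcp_rot: [[-1.0, -0.013, -0.001], [-0.013, 1.0, 0.0], [0.001, 0.0, -1.0]]
force: [-0.1, 1.0, -0.4]
opening: -0.005
```

Run:
```python
from h import *
s=robot.get_state();p,d=robot.grab_frame("wrist");K,T=pose("wrist",s)
np.savez("w1.npz",p=p,d=d,K=K,T=T);cv2.imwrite("pics/w1.png",p)
print(s["clock"],s["position"],np.round(s["tcp_rot"],3).tolist(),s["force"],s["opening"],np.round(K,1).tolist())
```

```text
1.7 [ 0.50043581 -0.05007466  0.25080225] [[-1.0, -0.013, -0.001], [-0.013, 1.0, 0.0], [0.001, 0.0, -1.0]] [-0.12823294  0.95438253 -0.36448434] -0.004676504673713457 [[308.5, 0.0, 252.9], [0.0, 308.5, 196.1], [0.0, 0.0, 1.0]]
```

View pics/w1.png

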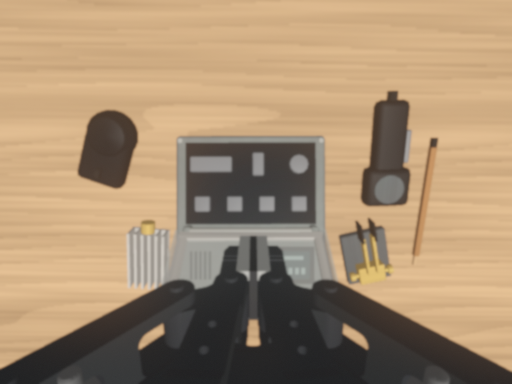

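Wrist view (robot side up): operate (211,164), tune (258,163) and power (299,163) form the near row. The antenna keys are at row 204, x 202/235/267/299, so ant3 is (235,204). The shut fingertips are at about (253,240).

```bash
cat > keys.py <<'E'
from h import *
def keys(p,d,K,T,x0=188,x1=314,y0=143,y1=222):
    P=cloud(d,K,T);g=cv2.cvtColor(p,cv2.COLOR_BGR2GRAY)
    m=np.zeros_like(g);m[y0:y1,x0:x1]=(g[y0:y1,x0:x1]>85)*255
    n,l,st,c=cv2.connectedComponentsWithStats(m)
    out=[]
    for i in range(1,n):
        if st[i,4]<60:continue
        q=cv2.erode((l==i).astype(np.uint8),np.ones((3,3)))>0
        out.append((c[i],st[i],np.median(P[q],0)))
    return out,P,m
# own-frame key tops (x,y,z) in m, face normal z
M={"power":(-20,51),"ant3":(22,-17),"tune":(-20,8),"operate":(-20,-42),"ant1":(22,51),"ant2":(22,17),"ant4":(22,-51)}
E
python3 - <<'E'
from keys import *
z=np.load("w1.npz");o,P,m=keys(z["p"],z["d"],z["K"],z["T"])
for c,s,q in o: print(np.round(c,1),s.tolist(),np.round(q,4))
big=[q for c,s,q in o if s[4]<1500]; cs=[c for c,s,q in o if s[4]<1500]
near=sorted([i for i in range(len(big)) if cs[i][1]<185],key=lambda i:cs[i][0]); far=sorted([i for i in range(len(big)) if cs[i][1]>=185],key=lambda i:cs[i][0])
names=["operate","tune","power","ant4","ant3","ant2","ant1"]
W=np.array([big[i] for i in near+far]);A=np.array([(*M[n],8) for n in names])/1e3
ca,cw=A.mean(0),W.mean(0);U,S,Vt=np.linalg.svd((A-ca).T@(W-cw));R=Vt.T@np.diag([1,1,np.linalg.det(Vt.T@U.T)])@U.T
t=cw-R@ca
print("R",np.round(R,3).tolist(),"panel",np.round(t,4),"res mm",np.round((W-(A@R.T+t))*1e3,1).tolist())
print("tilt",np.arctan2(R[2,0],np.hypot(R[0,0],R[1,0])),"yaw",np.arctan2(R[1,0],R[0,0]))
# slab plane from black face & frame borders
for uv in [(181,150),(181,210),(320,150),(320,210),(250,180),(230,185),(290,185),(250,139),(250,222),(200,265)]: print(uv,np.round(P[uv[1],uv[0]],4))
# point-wise in panel frame
np.savez("panel.npz",R=R,t=t)
# cover points: everything high above the face
L=(P-t)@R
q=(L[...,2]>.012)&(L[...,0]>.03)&(abs(L[...,1])<.085)&(L[...,0]<.2)&(L[...,2]<.12)
v=np.argwhere(q);print(len(v));
for r in range(222,285,6):
    k=q[r,170:230];
    if k.any(): print(r,np.round(np.median(L[r,170:230][k],0),4))
E
```

```text
[257.9 163.5] [252, 152, 13, 24, 305] [ 0.4868 -0.0443  0.0725]
[298.6 163.6] [289, 154, 20, 20, 326] [ 0.4861 -0.0013  0.0728]
[210.4 164. ] [189, 156, 44, 17, 736] [ 0.4876 -0.0942  0.0727]
[299.  203.4] [291, 195, 17, 17, 272] [ 0.5262 -0.0007  0.0849]
[202.  203.9] [194, 196, 17, 17, 280] [ 0.5278 -0.1025  0.085 ]
[234.1 203.5] [226, 196, 17, 16, 265] [ 0.5271 -0.0689  0.0848]
[266.5 203.5] [259, 196, 16, 16, 253] [ 0.5265 -0.0344  0.0849]
R [[0.956, -0.015, -0.292], [0.015, 1.0, -0.005], [0.292, 0.0, 0.956]] panel [ 0.5083 -0.0519  0.0708] res mm [[0.1, 0.1, 0.0], [0.1, -0.0, -0.1], [0.1, -0.0, 0.2], [0.0, 0.1, 0.1], [-0.2, -0.3, -0.1], [-0.2, 0.2, -0.0], [-0.0, -0.1, -0.1]]
tilt 0.29679805403346415 yaw 0.01535474428276448
(181, 150) [ 0.4749 -0.1269  0.0615]
(181, 210) [ 0.5365 -0.126   0.0801]
(320, 150) [0.4731 0.0226 0.0604]
(320, 210) [0.5351 0.0233 0.0789]
(250, 180) [ 0.5048 -0.0525  0.0706]
(230, 185) [ 0.5105 -0.0739  0.0713]
(290, 185) [ 0.5093 -0.0095  0.0729]
(250, 139) [ 0.4627 -0.053   0.057 ]
(250, 222) [ 0.5481 -0.0519  0.0835]
(200, 265) [ 0.569  -0.0971  0.1398]
6297
228 [ 0.0466 -0.0456  0.0168]
234 [ 0.0521 -0.0493  0.0212]
240 [ 0.0576 -0.0495  0.0258]
246 [ 0.0627 -0.0501  0.0313]
252 [ 0.0676 -0.0519  0.037 ]
258 [ 0.0723 -0.0514  0.0422]
264 [ 0.0769 -0.0509  0.047 ]
270 [ 0.0813 -0.0504  0.0519]
276 [ 0.0855 -0.0514  0.0567]
282 [ 0.0897 -0.0421  0.0612]
```

Key positions fit the layout to 0.3 mm: tilt 0.297, yaw 0.015, cover angle about 2.34. The tool is already aligned with the panel, so I'll go to a hover above the power key, offset 8 mm downslope so the tip's edge lands near the key's middle.

Request:
{"name": "carry_out", "arguments": {
  "steps": [
    {"dx":7,"dy":15,"dz":35,"spin":0},
    {"dx":15,"dy":32,"dz":75,"spin":0},
    {"dx":22,"dy":49.4,"dz":110,"spin":0},
    {"dx":22,"dy":49.4,"dz":135,"spin":0},
    {"dx":22,"dy":49.4,"dz":152,"spin":0},
    {"dx":22,"dy":49.4,"dz":163,"spin":0},
    {"dx":22,"dy":49.4,"dz":168,"spin":0},
    {"dx":22,"dy":49.4,"dz":168,"spin":0}
  ]
}}

```text
clock: 2.55
position: [0.4779, 0.0005, 0.083]
tcp_rot: [[-1.0, -0.017, -0.001], [-0.017, 1.0, 0.0], [0.001, 0.0, -1.0]]
force: [0.6, 0.4, 0.2]
opening: 0.0
```

Run:
```python
from h import *
s=robot.get_state();p,d=robot.grab_frame("side");p2,d2=robot.grab_frame("wrist")
a=cv2.resize(p[120:240,210:320],None,fx=5,fy=5,interpolation=cv2.INTER_CUBIC)[:384]
a=cv2.resize(p[140:240,215:310],(400,421));b=cv2.resize(p2[150:330,160:340],(400,400))
cv2.imwrite("pics/c2.png",np.hstack([a[:400],b]))
print(s["clock"],s["position"],s["force"])
```

```text
2.55 [0.477875   0.00051752 0.08304984] [0.63632807 0.36485954 0.19004278]
```

View pics/c2.png

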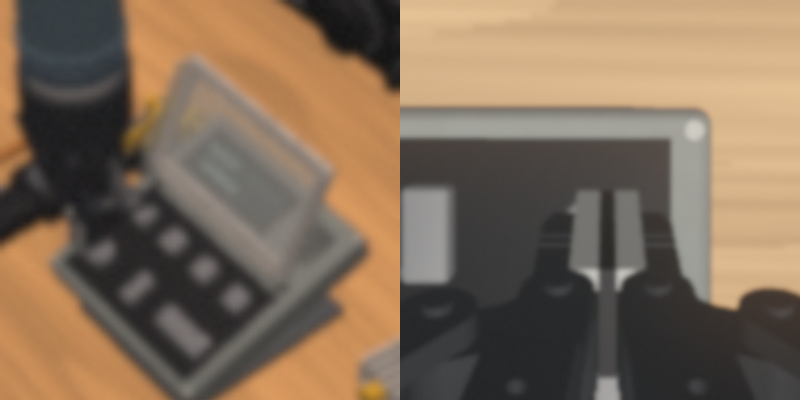

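Side crop: the fingertip is over the power key at the left of the near row, and the cover is well clear. Wrist crop: the shut tip is about 13 mm wide. Next I'll feel for contact.

Request:
{"name": "carry_out", "arguments": {
  "steps": [
    {"dx":0,"dy":-1,"dz":4,"spin":0},
    {"dx":0,"dy":-1,"dz":7,"spin":0},
    {"dx":0,"dy":-1,"dz":8,"spin":0},
    {"dx":0,"dy":-1,"dz":8,"spin":0}
  ]
}}

```text
clock: 3.05
position: [0.478, -0.0013, 0.0752]
tcp_rot: [[-1.0, -0.016, -0.0], [-0.016, 1.0, -0.0], [0.0, -0.0, -1.0]]
force: [-0.5, 0.3, 0.6]
opening: -0.001
```

Request:
{"name": "carry_out", "arguments": {
  "steps": [
    {"dx":-0.3,"dy":0,"dz":1,"spin":0},
    {"dx":-0.3,"dy":0,"dz":1,"spin":0}
  ]
}}

```text
clock: 3.25
position: [0.4784, -0.0012, 0.0742]
tcp_rot: [[-1.0, -0.016, 0.0], [-0.016, 1.0, 0.0], [-0.0, 0.0, -1.0]]
force: [0.1, -0.0, 0.5]
opening: -0.001
```

Request:
{"name": "carry_out", "arguments": {
  "steps": [
    {"dx":-0.3,"dy":0,"dz":1,"spin":0},
    {"dx":-0.3,"dy":0,"dz":1,"spin":0}
  ]
}}

```text
clock: 3.45
position: [0.4787, -0.0012, 0.0732]
tcp_rot: [[-1.0, -0.016, -0.0], [-0.016, 1.0, -0.0], [0.0, -0.0, -1.0]]
force: [0.7, 0.2, 0.5]
opening: 0.003
```

Request:
{"name": "carry_out", "arguments": {
  "steps": [
    {"dx":-0.3,"dy":0,"dz":1,"spin":0},
    {"dx":-0.3,"dy":0,"dz":1,"spin":0}
  ]
}}

```text
clock: 3.65
position: [0.479, -0.0012, 0.0723]
tcp_rot: [[-1.0, -0.016, -0.0], [-0.016, 1.0, 0.0], [0.0, 0.0, -1.0]]
force: [-0.3, 0.4, 1.9]
opening: 0.002
```

Request:
{"name": "carry_out", "arguments": {
  "steps": [
    {"dx":-0.3,"dy":0,"dz":1,"spin":0},
    {"dx":-0.3,"dy":0,"dz":1,"spin":0}
  ]
}}

```text
clock: 3.85
position: [0.4793, -0.0012, 0.0713]
tcp_rot: [[-1.0, -0.016, -0.0], [-0.016, 1.0, 0.0], [0.0, 0.0, -1.0]]
force: [-0.3, 1.0, 2.5]
opening: -0.004
```

Request:
{"name": "carry_out", "arguments": {
  "steps": [
    {"dx":-0.6,"dy":0,"dz":2,"spin":0},
    {"dx":-1.0,"dy":0,"dz":3.4,"spin":0},
    {"dx":-1.0,"dy":0,"dz":3.6,"spin":0},
    {"dx":-1.0,"dy":0,"dz":3.6,"spin":0}
  ]
}}

```text
clock: 4.25
position: [0.4803, -0.0011, 0.0682]
tcp_rot: [[-1.0, -0.016, -0.001], [-0.016, 1.0, 0.001], [0.001, 0.001, -1.0]]
force: [-2.4, 0.3, 9.5]
opening: 0.0
```

Bottomed at z 0.0682 with 9.5 N, as predicted. I'll hold a little longer, then release.

Request:
{"name": "carry_out", "arguments": {
  "steps": [
    {"dx":0,"dy":0,"dz":0.2,"spin":0},
    {"dx":0,"dy":0,"dz":0.2,"spin":0},
    {"dx":0,"dy":0,"dz":0.2,"spin":0},
    {"dx":1,"dy":0,"dz":-4,"spin":0},
    {"dx":2,"dy":0,"dz":-12,"spin":0},
    {"dx":2,"dy":0,"dz":-30,"spin":0},
    {"dx":2,"dy":0,"dz":-35,"spin":0},
    {"dx":2,"dy":0,"dz":-35,"spin":0}
  ]
}}

```text
clock: 5.05
position: [0.4793, -0.0011, 0.1035]
tcp_rot: [[-1.0, -0.016, 0.003], [-0.016, 1.0, 0.001], [-0.003, 0.001, -1.0]]
force: [-0.2, 0.3, -0.7]
opening: -0.003
```

Run:
```python
from keys import *
s=robot.get_state();z=np.load("panel.npz");R,t=z["R"],z["t"]
print(s["clock"],s["position"],s["force"])
for n in("power","ant3","tune","operate"):
    k=R@(np.array([*M[n],8])/1e3)+t; g=k+[-.008,-.0001,-.0001]   # contact z relation learned on power (0.0725)
    print(n,"key",np.round(k,4),"tcp over",np.round(g,4),"tool mm from here (hover 10)",np.round(s["tcp_rot"].T@(g+[0,0,.01]-s["position"])*1e3,1))
```

```text
5.05 [ 0.47931062 -0.00105277  0.10350117] [-0.19540735  0.29947908 -0.65025333]
power key [ 0.486  -0.0012  0.0726] tcp over [ 0.478  -0.0013  0.0725] tool mm from here (hover 10) [ 1.3 -0.3 21. ]
ant3 key [ 0.5272 -0.0686  0.0849] tcp over [ 0.5192 -0.0687  0.0848] tool mm from here (hover 10) [-38.8 -68.3   8.7]
tune key [ 0.4867 -0.0442  0.0726] tcp over [ 0.4787 -0.0443  0.0725] tool mm from here (hover 10) [  1.4 -43.3  20.9]
operate key [ 0.4875 -0.0942  0.0726] tcp over [ 0.4795 -0.0943  0.0725] tool mm from here (hover 10) [  1.4 -93.3  20.9]
```

Request:
{"name": "carry_out", "arguments": {
  "steps": [
    {"dx":-18,"dy":-30,"dz":0,"spin":0},
    {"dx":-37,"dy":-60,"dz":0,"spin":0},
    {"dx":-38.5,"dy":-68,"dz":0,"spin":0},
    {"dx":-38.5,"dy":-68.3,"dz":5,"spin":0},
    {"dx":-38.5,"dy":-68.3,"dz":12,"spin":0},
    {"dx":-38.5,"dy":-68.3,"dz":15,"spin":0},
    {"dx":-38.5,"dy":-68.3,"dz":15,"spin":0}
  ]
}}

```text
clock: 5.75
position: [0.5164, -0.0672, 0.0864]
tcp_rot: [[-1.0, -0.018, -0.003], [-0.018, 1.0, 0.001], [0.003, 0.001, -1.0]]
force: [-0.0, 0.5, -0.4]
opening: -0.002
```

Request:
{"name": "carry_out", "arguments": {
  "steps": [
    {"dx":-0.5,"dy":0,"dz":2.5,"spin":0},
    {"dx":-1,"dy":0,"dz":5,"spin":0},
    {"dx":-1,"dy":0,"dz":5,"spin":0}
  ]
}}

```text
clock: 6.05
position: [0.5189, -0.068, 0.0828]
tcp_rot: [[-1.0, -0.017, -0.0], [-0.017, 1.0, 0.001], [0.0, 0.001, -1.0]]
force: [-0.2, 1.5, 2.4]
opening: 0.001
```

Request:
{"name": "carry_out", "arguments": {
  "steps": [
    {"dx":-0.4,"dy":0,"dz":1.5,"spin":0},
    {"dx":-0.8,"dy":0,"dz":2.8,"spin":0},
    {"dx":-0.8,"dy":0,"dz":2.8,"spin":0},
    {"dx":-0.8,"dy":0,"dz":2.8,"spin":0}
  ]
}}

```text
clock: 6.45
position: [0.5198, -0.068, 0.0802]
tcp_rot: [[-1.0, -0.017, -0.0], [-0.017, 1.0, 0.001], [0.0, 0.001, -1.0]]
force: [-1.9, 3.6, 5.7]
opening: -0.001
```

Request:
{"name": "carry_out", "arguments": {
  "steps": [
    {"dx":-0.2,"dy":0.8,"dz":0.6,"spin":0},
    {"dx":-0.2,"dy":0.8,"dz":0.6,"spin":0}
  ]
}}

```text
clock: 6.65
position: [0.5198, -0.068, 0.0801]
tcp_rot: [[-1.0, -0.016, -0.001], [-0.016, 1.0, 0.001], [0.001, 0.001, -1.0]]
force: [-3.5, 2.1, 8.9]
opening: 0.001
```

Bottomed: z barely moved and force rose to 8.9 N. Hold briefly, then release.

Request:
{"name": "carry_out", "arguments": {
  "steps": [
    {"dx":0,"dy":0,"dz":0,"spin":0},
    {"dx":0,"dy":0,"dz":0,"spin":0},
    {"dx":0,"dy":0,"dz":0,"spin":0},
    {"dx":1,"dy":0,"dz":-4,"spin":0},
    {"dx":2,"dy":0,"dz":-12,"spin":0},
    {"dx":2,"dy":0,"dz":-28,"spin":0},
    {"dx":2,"dy":0,"dz":-28,"spin":0},
    {"dx":2,"dy":0,"dz":-28,"spin":0}
  ]
}}

```text
clock: 7.45
position: [0.5183, -0.0685, 0.1075]
tcp_rot: [[-1.0, -0.016, 0.001], [-0.016, 1.0, -0.0], [-0.001, -0.0, -1.0]]
force: [0.8, 0.1, 0.4]
opening: -0.001
```

```bash
cat > nxt.py <<'E'
from keys import *
import sys
s=robot.get_state();z=np.load("panel.npz");R,t=z["R"],z["t"];n=sys.argv[1]
k=R@(np.array([*M[n],8])/1e3)+t; g=k+[-.008,-.0001,-.0001]
print(s["clock"],s["position"],s["force"],n,"contact tcp",np.round(g,4),"tool mm to 4 above",np.round(s["tcp_rot"].T@(g+[0,0,.004]-s["position"])*1e3,1))
E
python3 nxt.py tune
```

```text
7.45 [ 0.51833363 -0.06851896  0.10750596] [0.81330337 0.08251729 0.35582483] tune contact tcp [ 0.4787 -0.0443  0.0725] tool mm to 4 above [39.3 24.8 30.9]
```

Request:
{"name": "carry_out", "arguments": {
  "steps": [
    {"dx":20,"dy":12,"dz":0,"spin":0},
    {"dx":39,"dy":24.5,"dz":5,"spin":0},
    {"dx":39,"dy":24.5,"dz":15,"spin":0},
    {"dx":39,"dy":24.5,"dz":24,"spin":0},
    {"dx":39,"dy":24.5,"dz":29,"spin":0},
    {"dx":39,"dy":24.5,"dz":31,"spin":0},
    {"dx":39,"dy":24.5,"dz":31,"spin":0},
    {"dx":39,"dy":24.5,"dz":31,"spin":0}
  ]
}}

```text
clock: 8.25
position: [0.4791, -0.0446, 0.0764]
tcp_rot: [[-1.0, -0.016, 0.001], [-0.016, 1.0, -0.0], [-0.001, -0.0, -1.0]]
force: [-0.1, 1.0, 0.1]
opening: -0.002
```

Request:
{"name": "carry_out", "arguments": {
  "steps": [
    {"dx":-0.5,"dy":0,"dz":2.5,"spin":0},
    {"dx":-1,"dy":0,"dz":5,"spin":0},
    {"dx":-1,"dy":0,"dz":5,"spin":0}
  ]
}}

```text
clock: 8.55
position: [0.4803, -0.0443, 0.0716]
tcp_rot: [[-1.0, -0.016, 0.001], [-0.016, 1.0, -0.0], [-0.001, -0.0, -1.0]]
force: [-0.5, -0.1, 2.6]
opening: 0.001
```

Contact. Next I press fully, with slightly more overtravel this time.

Request:
{"name": "carry_out", "arguments": {
  "steps": [
    {"dx":-0.6,"dy":0,"dz":2.0,"spin":0},
    {"dx":-1.2,"dy":0,"dz":4.1,"spin":0},
    {"dx":-1.2,"dy":0,"dz":4.1,"spin":0},
    {"dx":-1.2,"dy":0,"dz":4.1,"spin":0}
  ]
}}

```text
clock: 8.95
position: [0.4814, -0.0443, 0.0683]
tcp_rot: [[-1.0, -0.016, 0.001], [-0.016, 1.0, 0.001], [-0.001, 0.001, -1.0]]
force: [-2.1, 0.8, 9.9]
opening: -0.005
```

Request:
{"name": "carry_out", "arguments": {
  "steps": [
    {"dx":0,"dy":0,"dz":0.2,"spin":0},
    {"dx":0,"dy":0,"dz":0.2,"spin":0},
    {"dx":0,"dy":0,"dz":0.2,"spin":0},
    {"dx":1,"dy":0,"dz":-4,"spin":0},
    {"dx":2,"dy":0,"dz":-12,"spin":0},
    {"dx":2,"dy":0,"dz":-22,"spin":0},
    {"dx":2,"dy":0,"dz":-22,"spin":0},
    {"dx":2,"dy":0,"dz":-22,"spin":0}
  ]
}}

```text
clock: 9.75
position: [0.4787, -0.044, 0.0894]
tcp_rot: [[-1.0, -0.016, 0.0], [-0.016, 1.0, 0.0], [-0.0, 0.0, -1.0]]
force: [-1.0, 0.7, -0.1]
opening: -0.004
```

```bash
python3 nxt.py operate
```

```text
9.75 [ 0.47874273 -0.04400843  0.08935956] [-1.02908436  0.7039814  -0.10536445] operate contact tcp [ 0.4795 -0.0943  0.0725] tool mm to 4 above [  0.1 -50.3  12.8]
```

Request:
{"name": "carry_out", "arguments": {
  "steps": [
    {"dx":0,"dy":-25,"dz":0,"spin":0},
    {"dx":0,"dy":-50,"dz":0,"spin":0},
    {"dx":0,"dy":-50.3,"dz":5,"spin":0},
    {"dx":0,"dy":-50.3,"dz":10,"spin":0},
    {"dx":0,"dy":-50.3,"dz":13,"spin":0},
    {"dx":0,"dy":-50.3,"dz":13,"spin":0},
    {"dx":0,"dy":-50.3,"dz":13,"spin":0}
  ]
}}

```text
clock: 10.45
position: [0.4794, -0.0935, 0.0759]
tcp_rot: [[-1.0, -0.018, -0.001], [-0.018, 1.0, 0.0], [0.001, 0.0, -1.0]]
force: [0.0, 0.1, 0.5]
opening: 0.003
```

Request:
{"name": "carry_out", "arguments": {
  "steps": [
    {"dx":-0.5,"dy":0,"dz":2.5,"spin":0},
    {"dx":-1,"dy":0,"dz":5,"spin":0},
    {"dx":-1,"dy":0,"dz":5,"spin":0}
  ]
}}

```text
clock: 10.75
position: [0.4811, -0.094, 0.0714]
tcp_rot: [[-1.0, -0.017, 0.001], [-0.017, 1.0, 0.0], [-0.001, 0.0, -1.0]]
force: [-0.3, 1.1, 2.6]
opening: 0.0
```

Request:
{"name": "carry_out", "arguments": {
  "steps": [
    {"dx":-0.6,"dy":0,"dz":2.0,"spin":0},
    {"dx":-1.2,"dy":0,"dz":4.0,"spin":0},
    {"dx":-1.2,"dy":0,"dz":4.0,"spin":0},
    {"dx":-1.2,"dy":0,"dz":4.0,"spin":0}
  ]
}}

```text
clock: 11.15
position: [0.4821, -0.094, 0.0683]
tcp_rot: [[-1.0, -0.016, -0.0], [-0.016, 1.0, 0.002], [0.0, 0.002, -1.0]]
force: [-3.0, 1.6, 12.5]
opening: -0.003
```

Bottomed at 12.5 N, so hold and release. Then I'll rise above the cover's edge and go behind it.

Request:
{"name": "carry_out", "arguments": {
  "steps": [
    {"dx":0,"dy":0,"dz":0,"spin":0},
    {"dx":0,"dy":0,"dz":0,"spin":0},
    {"dx":0,"dy":0,"dz":0,"spin":0},
    {"dx":1,"dy":0,"dz":-4,"spin":0},
    {"dx":2,"dy":0,"dz":-14,"spin":0},
    {"dx":2,"dy":0,"dz":-50,"spin":0},
    {"dx":2,"dy":0,"dz":-95,"spin":0},
    {"dx":2,"dy":0,"dz":-140,"spin":0}
  ]
}}

```text
clock: 11.95
position: [0.4785, -0.0952, 0.208]
tcp_rot: [[-1.0, -0.015, -0.002], [-0.015, 1.0, -0.001], [0.002, -0.001, -1.0]]
force: [1.6, -0.7, -0.1]
opening: 0.004
```

Request:
{"name": "carry_out", "arguments": {
  "steps": [
    {"dx":2,"dy":10,"dz":-30,"spin":0},
    {"dx":-30,"dy":30,"dz":-40,"spin":0},
    {"dx":-75,"dy":42,"dz":-40,"spin":0},
    {"dx":-120,"dy":42,"dz":-40,"spin":0},
    {"dx":-148,"dy":42,"dz":-40,"spin":0},
    {"dx":-148,"dy":42,"dz":-40,"spin":0}
  ]
}}

```text
clock: 12.55
position: [0.6299, -0.0494, 0.2463]
tcp_rot: [[-1.0, -0.018, 0.001], [-0.018, 1.0, -0.003], [-0.001, -0.003, -1.0]]
force: [-0.2, 0.8, -0.1]
opening: 0.002
```

```bash
cat > cov.py <<'E'
from keys import *
z=np.load("panel.npz");R,t=z["R"],z["t"];H=R@[.05,0,.015]+t
def way(th,r=.075,off=.003,h=.008):
    a=np.pi-th+.297
    hh=h*np.clip(np.interp(a,[2.9,3.44],[1,-1]),-1,1)
    return np.array([H[0]+r*np.cos(a)+off*np.sin(a)+hh,-.0505,H[2]+r*np.sin(a)-off*np.cos(a)])
E
python3 - <<'E'
from cov import *
s=robot.get_state();print(s["clock"],s["position"],s["force"],"hinge",H)
p,d=robot.grab_frame("side");p2,d2=robot.grab_frame("top")
a=cv2.resize(p[130:240,205:315],(400,400));b=cv2.resize(p2[130:240,225:335],(400,400))
cv2.imwrite("pics/c3.png",np.hstack([a,b]))
K,T=pose("top");P=cloud(d2,K,T)
for th in (2.34,2.1,1.8,0): print(th,np.round(way(th),4))
g=np.array([.632,-.0505,.166]);print("behind, tool mm",np.round(s["tcp_rot"].T@(g-s["position"])*1e3,1))
E
```

```text
12.55 [ 0.6298588  -0.04940777  0.24628797] [-0.23540976  0.80252685 -0.14092363] hinge [ 0.55170903 -0.05124409  0.09980615]
2.34 [ 0.5965 -0.0505  0.1652]
2.1 [ 0.5799 -0.0505  0.1721]
1.8 [ 0.5576 -0.0505  0.1748]
0 [ 0.4712 -0.0505  0.0807]
behind, tool mm [-2.1 -0.9 80.3]
```

View pics/c3.png

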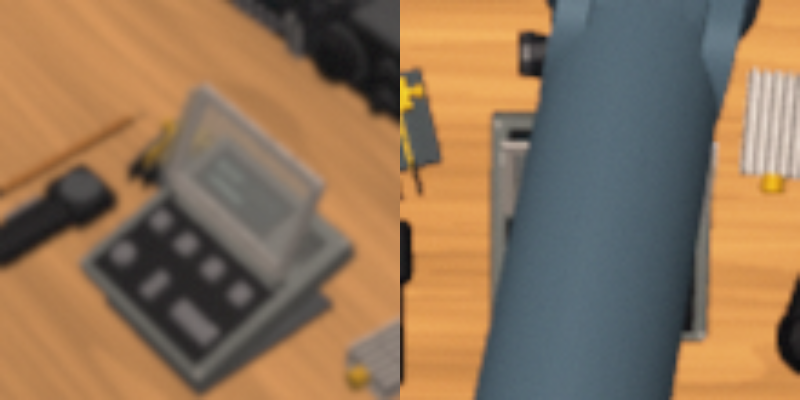

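Side crop: all keys are up, and the console and its neighbours look undisturbed. The top view is blocked by the arm. Now down behind the cover.

Request:
{"name": "carry_out", "arguments": {
  "steps": [
    {"dx":-2,"dy":-1,"dz":25,"spin":0},
    {"dx":-2,"dy":-1,"dz":55,"spin":0},
    {"dx":-2,"dy":-1,"dz":72,"spin":0},
    {"dx":-2,"dy":-1,"dz":80,"spin":0},
    {"dx":-2,"dy":-1,"dz":80,"spin":0},
    {"dx":-2,"dy":-1,"dz":80,"spin":0}
  ]
}}

```text
clock: 13.25
position: [0.6291, -0.0515, 0.1683]
tcp_rot: [[-1.0, -0.016, 0.001], [-0.016, 1.0, 0.0], [-0.001, 0.0, -1.0]]
force: [-0.2, 0.5, -0.2]
opening: 0.0
```

Run:
```python
from cov import *
s=robot.get_state();print(s["clock"],s["position"],s["force"])
for th in np.arange(2.34,-.01,-.13): print(round(th,2),np.round(s["tcp_rot"].T@(way(th)-s["position"])*1e3,1))
```

```text
13.25 [ 0.62914398 -0.05146774  0.16833628] [-0.21315762  0.49702707 -0.15571122]
2.34 [32.6  1.5  3.1]
2.21 [41.4  1.6 -1.2]
2.08 [50.7  1.8 -4.2]
1.95 [60.3  1.9 -6.1]
1.82 [70.   2.1 -6.6]
1.69 [79.7  2.2 -5.9]
1.56 [89.3  2.4 -4. ]
1.43 [98.5  2.5 -0.8]
1.3 [107.2   2.6   3.5]
1.17 [115.3   2.8   9. ]
1.04 [122.6   2.9  15.4]
0.91 [129.1   3.   22.7]
0.78 [134.5   3.1  30.9]
0.65 [138.8   3.1  39.6]
0.52 [142.5   3.2  48.8]
0.39 [148.3   3.3  58.4]
0.26 [152.8   3.4  68.1]
0.13 [156.1   3.4  77.8]
0.0 [158.1   3.4  87.4]
```

First I sweep toward the robot, past the vertical.

Request:
{"name": "carry_out", "arguments": {
  "steps": [
    {"dx":10,"dy":1,"dz":2,"spin":0},
    {"dx":20,"dy":1,"dz":3,"spin":0},
    {"dx":27,"dy":1.5,"dz":3,"spin":0},
    {"dx":33,"dy":1.5,"dz":3,"spin":0},
    {"dx":41,"dy":1.5,"dz":-1,"spin":0},
    {"dx":50,"dy":2,"dz":-4,"spin":0},
    {"dx":60,"dy":2,"dz":-6,"spin":0},
    {"dx":70,"dy":2,"dz":-6.5,"spin":0}
  ]
}}

```text
clock: 14.05
position: [0.5581, -0.0501, 0.1738]
tcp_rot: [[-1.0, -0.016, -0.0], [-0.016, 1.0, 0.0], [0.0, 0.0, -1.0]]
force: [1.2, 0.7, -0.7]
opening: -0.002
```

Run:
```python
from cov import *
s=robot.get_state();print(s["clock"],s["position"],s["force"])
p,d=robot.grab_frame("side")
cv2.imwrite("pics/c4.png",cv2.resize(p[130:240,205:315],(400,400)))
for th in np.arange(1.82,-.01,-.13): print(round(th,2),np.round(s["tcp_rot"].T@(way(th)-s["position"])*1e3,1))
```

```text
14.05 [ 0.55806411 -0.05011895  0.17377836] [ 1.20322365  0.67525898 -0.68195053]
1.82 [-1.1 -0.4 -1.1]
1.69 [ 8.7 -0.2 -0.4]
1.56 [18.2 -0.1  1.6]
1.43 [27.4  0.1  4.8]
1.3 [36.2  0.2  9.1]
1.17 [44.2  0.3 14.6]
1.04 [51.6  0.5 21. ]
0.91 [58.   0.6 28.4]
0.78 [63.4  0.6 36.5]
0.65 [67.7  0.7 45.2]
0.52 [71.4  0.8 54.5]
0.39 [77.1  0.9 64. ]
0.26 [81.7  0.9 73.8]
0.13 [84.9  1.  83.5]
-0.0 [86.9  1.  93.1]
```

View pics/c4.png

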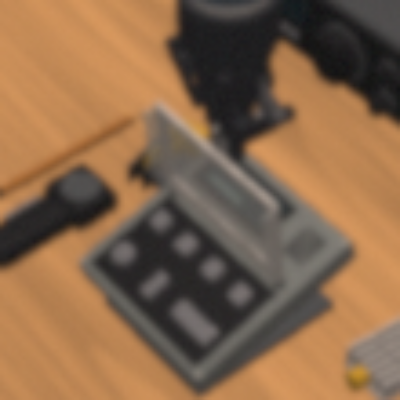

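The cover now stands about upright, with the finger behind it at the middle. I'll follow the arc on.

Request:
{"name": "carry_out", "arguments": {
  "steps": [
    {"dx":9,"dy":0,"dz":0,"spin":0},
    {"dx":18,"dy":0,"dz":2,"spin":0},
    {"dx":27,"dy":0,"dz":5,"spin":0},
    {"dx":36,"dy":0,"dz":9,"spin":0},
    {"dx":44,"dy":0,"dz":14.5,"spin":0},
    {"dx":51.5,"dy":0.5,"dz":21,"spin":0},
    {"dx":58,"dy":0.5,"dz":28,"spin":0},
    {"dx":63.5,"dy":0.5,"dz":36,"spin":0}
  ]
}}

```text
clock: 14.9
position: [0.4948, -0.0509, 0.137]
tcp_rot: [[-1.0, -0.016, -0.0], [-0.016, 1.0, -0.0], [0.0, -0.0, -1.0]]
force: [0.5, -0.2, 0.4]
opening: 0.001
```

Run:
```python
from cov import *
s=robot.get_state();print(s["clock"],s["position"],s["force"])
for th in (.78,.65,.52,.39,.26,.13,.06,0): print(round(th,2),np.round(s["tcp_rot"].T@(way(th)-s["position"])*1e3,1))
```

```text
14.9 [ 0.49475211 -0.05091729  0.13700618] [ 0.54401005 -0.23954167  0.42229022]
0.78 [ 0.1  0.4 -0.3]
0.65 [4.4 0.5 8.5]
0.52 [ 8.1  0.5 17.7]
0.39 [13.8  0.6 27.3]
0.26 [18.3  0.7 37. ]
0.13 [21.6  0.8 46.7]
0.06 [22.8  0.8 51.9]
0 [23.6  0.8 56.3]
```

Request:
{"name": "carry_out", "arguments": {
  "steps": [
    {"dx":4.5,"dy":0,"dz":8.5,"spin":0},
    {"dx":8,"dy":0.5,"dz":18,"spin":0},
    {"dx":14,"dy":0.5,"dz":27,"spin":0},
    {"dx":18,"dy":0.5,"dz":37,"spin":0},
    {"dx":21,"dy":0.5,"dz":44,"spin":0},
    {"dx":22.5,"dy":0.5,"dz":49,"spin":0},
    {"dx":23,"dy":0.5,"dz":52,"spin":0},
    {"dx":23,"dy":0.5,"dz":52,"spin":0}
  ]
}}

```text
clock: 15.7
position: [0.4721, -0.0506, 0.0852]
tcp_rot: [[-1.0, -0.016, -0.001], [-0.016, 1.0, -0.0], [0.001, -0.0, -1.0]]
force: [-0.2, -0.2, -0.1]
opening: 0.004
```

Request:
{"name": "carry_out", "arguments": {
  "steps": [
    {"dx":0.3,"dy":0,"dz":2,"spin":0},
    {"dx":0.3,"dy":0,"dz":2,"spin":0}
  ]
}}

```text
clock: 15.9
position: [0.4723, -0.0506, 0.0837]
tcp_rot: [[-1.0, -0.016, 0.0], [-0.016, 1.0, 0.0], [-0.0, -0.0, -1.0]]
force: [0.6, 0.2, -0.1]
opening: -0.009
```

Request:
{"name": "carry_out", "arguments": {
  "steps": [
    {"dx":0.2,"dy":0,"dz":1.2,"spin":0},
    {"dx":0.2,"dy":0,"dz":1.2,"spin":0}
  ]
}}

```text
clock: 16.1
position: [0.4722, -0.0506, 0.0826]
tcp_rot: [[-1.0, -0.016, 0.0], [-0.016, 1.0, 0.0], [-0.0, 0.0, -1.0]]
force: [-0.7, 0.8, 0.6]
opening: -0.004
```

Run:
```python
from cov import *
s=robot.get_state();print(s["clock"],s["position"],s["force"])
p,d=robot.grab_frame("side");p2,d2=robot.grab_frame("wrist")
cv2.imwrite("pics/c5.png",np.hstack([cv2.resize(p[130:240,205:315],(400,400)),cv2.resize(p2[120:320,150:350],(400,400))]))
K,T=pose("side");L=(cloud(d,K,T)-z["t"])@z["R"]
q=(abs(L[...,1])<.09)&(L[...,2]>.011)&(L[...,2]<.11)&(L[...,0]>-.06)&(L[...,0]<.13)&(L[...,1]<-.03)
for lo in np.arange(-.06,.13,.015):
    k=q&(L[...,0]>=lo)&(L[...,0]<lo+.015)
    if k.sum()>3: print(round(lo,3),k.sum(),np.round(np.percentile(L[k][:,2],[10,50,90]),4))
```

```text
16.1 [ 0.47221441 -0.05060604  0.08256764] [-0.70257902  0.83795399  0.61691642]
-0.045 76 [0.0159 0.0202 0.0229]
-0.03 108 [0.0167 0.0193 0.1012]
-0.015 92 [0.0151 0.0184 0.1063]
0.0 82 [0.0145 0.0181 0.0937]
0.015 75 [0.0148 0.0171 0.0197]
0.03 71 [0.0146 0.0169 0.0194]
0.045 39 [0.0146 0.0175 0.0198]
```

View pics/c5.png

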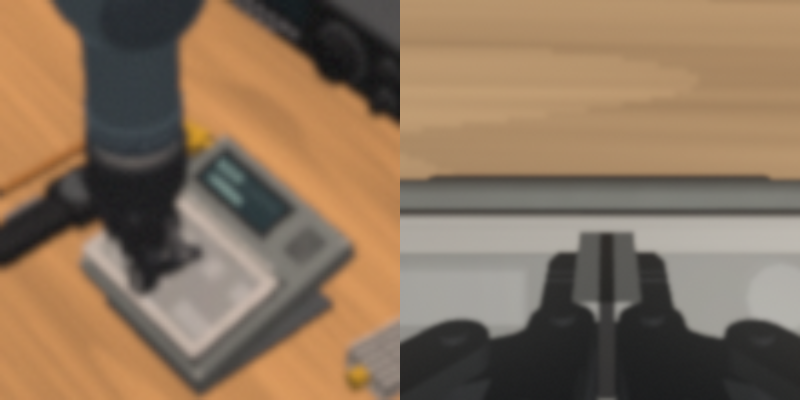

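The cover lies almost shut under the fingertip, with its free edge about 3 mm high. I'll press by feel until it stops.

Request:
{"name": "carry_out", "arguments": {
  "steps": [
    {"dx":0,"dy":0,"dz":1,"spin":0},
    {"dx":0,"dy":0,"dz":1.5,"spin":0},
    {"dx":0,"dy":0,"dz":1.5,"spin":0}
  ]
}}

```text
clock: 16.5
position: [0.4721, -0.0506, 0.081]
tcp_rot: [[-1.0, -0.016, 0.0], [-0.016, 1.0, 0.0], [-0.0, 0.0, -1.0]]
force: [0.6, -0.8, -0.0]
opening: 0.002
```

Request:
{"name": "carry_out", "arguments": {
  "steps": [
    {"dx":0,"dy":0,"dz":1,"spin":0},
    {"dx":0,"dy":0,"dz":1,"spin":0}
  ]
}}

```text
clock: 16.7
position: [0.4719, -0.0506, 0.0799]
tcp_rot: [[-1.0, -0.016, -0.0], [-0.016, 1.0, -0.0], [0.0, -0.0, -1.0]]
force: [0.2, -0.1, 0.1]
opening: 0.002
```

Request:
{"name": "carry_out", "arguments": {
  "steps": [
    {"dx":0,"dy":0,"dz":1,"spin":0},
    {"dx":0,"dy":0,"dz":1,"spin":0}
  ]
}}

```text
clock: 16.9
position: [0.4721, -0.0506, 0.0793]
tcp_rot: [[-1.0, -0.016, -0.0], [-0.016, 1.0, 0.0], [0.0, 0.0, -1.0]]
force: [-1.1, 0.3, 3.4]
opening: -0.001
```

Request:
{"name": "carry_out", "arguments": {
  "steps": [
    {"dx":0,"dy":0,"dz":1,"spin":0},
    {"dx":0,"dy":0,"dz":1,"spin":0}
  ]
}}

```text
clock: 17.1
position: [0.4722, -0.0506, 0.079]
tcp_rot: [[-1.0, -0.016, -0.0], [-0.016, 1.0, 0.001], [0.0, 0.001, -1.0]]
force: [-3.1, 0.8, 11.4]
opening: 0.003
```

It's against a hard stop at z 0.079. I'll lift off and inspect.

Request:
{"name": "carry_out", "arguments": {
  "steps": [
    {"dx":0,"dy":0,"dz":-3,"spin":0},
    {"dx":0,"dy":0,"dz":-12,"spin":0},
    {"dx":0,"dy":0,"dz":-50,"spin":0},
    {"dx":0,"dy":0,"dz":-95,"spin":0},
    {"dx":10,"dy":0,"dz":-140,"spin":0},
    {"dx":10,"dy":0,"dz":-170,"spin":0},
    {"dx":10,"dy":0,"dz":-170,"spin":0},
    {"dx":10,"dy":0,"dz":-170,"spin":0}
  ]
}}

```text
clock: 17.9
position: [0.4622, -0.0507, 0.2486]
tcp_rot: [[-1.0, -0.016, 0.002], [-0.016, 1.0, 0.001], [-0.002, 0.001, -1.0]]
force: [-1.5, 0.2, -0.1]
opening: -0.0
```

Run:
```python
from cov import *
s=robot.get_state();p,d=robot.grab_frame("wrist");K,T=pose("wrist",s)
print(s["clock"],s["position"],s["force"])
cv2.imwrite("pics/w6.png",p)
P=cloud(d,K,T);L=(P-z["t"])@z["R"]
for x in np.arange(-.05,.12,.01):
    r=[]
    for y0,y1 in((-.073,-.066),(-.04,.04),(.066,.073),(-.081,-.076),(.076,.081)):
        k=(abs(L[...,0]-x)<.003)&(L[...,1]>y0)&(L[...,1]<y1)&(L[...,2]<.04)&(L[...,2]>-.03)
        r.append(round(float(np.median(L[k][:,2]))*1e3,1) if k.sum()>3 else None)
    print(round(x,3),r)
z0=np.load("w1.npz")
# bystanders: compare top pictures
a=np.load("top0.npz")["p"];b,_=robot.grab_frame("top");df=cv2.absdiff(a,b).max(2)>40
n,l,st,c=cv2.connectedComponentsWithStats(df.astype(np.uint8));print([q.tolist() for q in st[1:] if q[4]>6])
```

```text
17.9 [ 0.46220085 -0.05069761  0.24863676] [-1.47493764  0.17623671 -0.11541707]
-0.05 [-0.6, -0.4, -0.3, -0.6, -0.6]
-0.04 [17.4, 17.6, 17.7, -0.8, -0.7]
-0.03 [17.5, 16.5, 17.4, -1.0, -1.1]
-0.02 [17.7, 16.6, 17.3, -0.8, -1.0]
-0.01 [17.4, 16.5, 17.3, -0.9, -1.3]
0.0 [17.4, 16.5, 17.5, -0.7, -0.2]
0.01 [17.5, 16.6, 17.9, -0.4, -0.8]
0.02 [17.4, 16.5, 17.4, -0.6, -0.9]
0.03 [17.4, 16.5, 17.5, -0.5, -0.8]
0.04 [17.5, 17.3, 17.5, -0.7, -0.6]
0.05 [15.2, 18.6, 15.1, -0.6, -0.6]
0.06 [0.2, 0.1, 0.0, -0.4, -0.6]
0.07 [-0.1, None, 0.3, -0.2, -0.5]
0.08 [None, None, None, None, None]
0.09 [None, None, None, None, None]
0.1 [None, None, None, None, None]
0.11 [None, None, None, None, None]
[[253, 168, 60, 13, 471], [256, 186, 50, 1, 50], [252, 188, 74, 196, 10236], [0, 293, 26, 27, 514], [0, 364, 23, 20, 235], [268, 375, 12, 9, 62]]
```

View pics/w6.png

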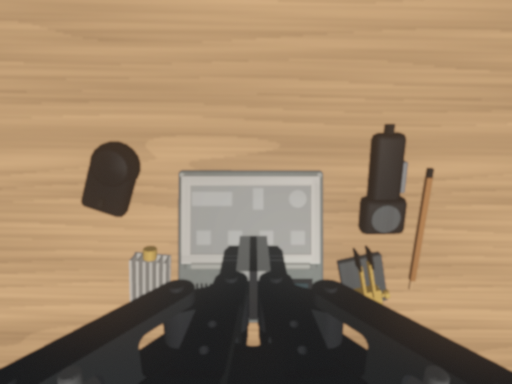

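The cover frame sits level at 17.5 mm above the face along its whole length, so it is fully shut. The face still lies where it did before, and the bystanders show no movement. Handing in.

```bash
python3 -c "
from workcell import robot
print(robot.finish_job(), robot.get_state()['clock'])"
```

```text
the job is handed in; nothing more can be done
the job is handed in; nothing more can be done
```

The job is done and handed in at about 18 s of the 69 s allowed. I pressed power, ant3, tune and operate in that order, then folded the cover down from behind until it was fully shut, and lifted clear.

- **Keys:** each went to its hard stop, held about half a second (ant3 slightly longer, see below), with 9–12.5 N on the finger. After the last press the side picture showed all keys up. I did not take a picture after each single press; each time I just lifted well clear before moving on.
- **ant3:** the first push ended at 5.7 N with 3.6 N sideways, so I was not sure it was down. I pressed about 0.6 mm deeper without letting go, and at 8.9 N it was clearly bottomed.
- **Cover:** it came against its stop at 11.4 N. Afterwards its frame measured an even 17.5 mm above the face from hinge to free edge, which is what a shut cover should give.
- **Surroundings:** the face of the head measured within about 1 mm of its earlier position. In the top view, changes showed only at the console, along the arm and where the arm had started; the arm hides part of that view. No bystander appeared to have moved.

No check failed.

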